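Load the capper, then hold its hopper flap on the balance point

TASK

Scoop some yellow caps out of the white tray and tip at least two of them into the capper's hopper, using the scoop and not touching the caps with the fingers, then put the scoop back in the tray and let go of it. The hopper's lid stay is off, so next take hold of the flap (it has a black grip on its edge), swing it from its open stop up to the upright point where it balances, never letting it drop towards shut, and finish while still holding it there, dead still, so that the stay can be refitted. Leave the other things on the bench where they are.

Things in the scene. Friction and masses are not known exactly. Their poses are not given: they have to be found in the camera images.
- tray: Fixed white open tray, outside 248 x 100 mm, walls 40 mm high and 4 mm thick, floor 4 mm thick. Origin at the centre of its underside; x along its length, z up. The +x end has a 60 degree steep ramp from the floor to wall height; the -x end is square. The scoop stands at the -x end, mouth to +x; the caps lie between it and the ramp.
- ramp_foot (a point): Middle of the line where the tray's floor meets the ramp: in the tray's frame x = 85, y = 0, z = 4 mm. The ramp rises from here towards the tray's +x.
- scoop: Loose scoop, 180 g: flat steel pan 80 mm long (x), 80 mm wide (y), floor 2 mm, back wall and sides 30 mm high, open mouth at +x; the sides end 28 mm short of the lip. Origin at the centre of the pan's underside, z up. A blue handle, 14 mm thick, 26 mm wide (y), 125 mm long, rises from the back wall leaning back 25 degrees from z towards -x. It stands level on its pan.
- scoop_grip (a point): Point on the axis of the scoop's handle, 95 mm up from its foot: in the scoop's frame x = -83, y = 0, z = 92 mm. A good place to grip, across the 14 mm thickness.
- scoop_lip (a point): Middle of the pan's front edge, on the underside (in the scoop's frame x = 40, y = 0, z = 0 mm).
- capper: Fixed capping machine: white housing 150 x 150 x 40 mm with an open grey square hopper on top, outside 132 x 132 mm, walls 6 mm, inner floor about 44 mm and rim 100 mm above the table. Origin at the centre of its underside, z up; the flap's hinge runs along its y on its +x rim.
- hopper_mouth (a point): Centre of the hopper's mouth, at rim height, 100 mm above the table.
- hopper_middle (a point): Middle of the space inside the hopper, 65 mm above the table.
- flap_hinge (a point): Middle of the flap's hinge axis: in the capper's frame x = 70, y = 0, z = 104 mm; the axis runs along the capper's y.
- flap_angle (a joint): Angle of the hopper's flap (clear panel with orange edges, 126 mm wide, about 130 g): 0 = shut, level over the mouth; 1.571 = straight up, its balance point; 2.1 rad = leaning back on its open stop, where it starts. It swings freely: below the balance point it falls shut, above it it falls open.
- flap: The hopper's flap; origin on its hinge axis at mid-width, the panel extends along its own -x from there, 126 mm long and 126 mm wide, 4 to 6 mm thick.
- flap_grip (a point): Black barrel at the middle of the flap's free edge, 20 mm in diameter, 30 mm long; this point at its centre, its length parallel to the hinge, 150 mm from the hinge axis in the plane of the flap. A flat stem 8 mm wide carries it 14 mm clear of the panel. Pinched on its flat ends it can turn between the fingers as the flap swings.
- cap0: One of five alike loose yellow tube caps, 16 mm in diameter, 15 mm high, well-rounded edges, smooth and slippery, 12 g; origin at the centre of its underside, z along its axis. Stands in the tray at the start.
- cap1: One of five alike loose yellow tube caps, 16 mm in diameter, 15 mm high, well-rounded edges, smooth and slippery, 12 g; origin at the centre of its underside, z along its axis. Stands in the tray at the start.
- cap2: One of five alike loose yellow tube caps, 16 mm in diameter, 15 mm high, well-rounded edges, smooth and slippery, 12 g; origin at the centre of its underside, z along its axis. Stands in the tray at the start.
- cap3: One of five alike loose yellow tube caps, 16 mm in diameter, 15 mm high, well-rounded edges, smooth and slippery, 12 g; origin at the centre of its underside, z along its axis. Stands in the tray at the start.
- cap4: One of five alike loose yellow tube caps, 16 mm in diameter, 15 mm high, well-rounded edges, smooth and slippery, 12 g; origin at the centre of its underside, z along its axis. Stands in the tray at the start.
- yellow_rack: Bystander, loose: white foam rack 84 x 132 mm, 100 mm tall, full of yellow-capped tubes. Origin at the centre of its underside.
- purple_rack: Bystander, loose: white foam rack 84 x 108 mm, 100 mm tall, with purple-capped tubes. Origin at the centre of its underside.
- red_rack: Bystander, loose: white foam rack 84 x 108 mm, 100 mm tall, with red-capped tubes. Origin at the centre of its underside.
- wash_bottle: Bystander, loose: white plastic bottle, 56 mm across, 130 mm tall. Origin at the centre of its underside.
- tape_roll: Bystander, loose: blue roll of tape lying flat, 54 mm across, 18 mm high. Origin at the centre of its underside.
- reagent_jar: Bystander, loose: amber jar, 52 mm across, 70 mm tall. Origin at the centre of its underside.

How it is judged:
By the outcome, as a careful person would: the job done as asked, in the order asked, and still so for the second after the job is handed in, while the arm keeps its last pose, push and grip.
It also fails if it takes over 64 s, if anything falls off the work surface, if the arm or the gripper's body presses on something with over 40 N, if the wrist force passes 120 N, or if a joint passes its speed limit or range.

ROBOT

A 6-joint arm with a two-finger parallel gripper is mounted at the origin on the work surface. World frame = base frame: x ahead of the robot, y to its left, z up, the work surface at z = 0. Lengths are in mm, angles in rad, forces in N, time in s.
With the tool pointing down it reaches from about 350 to 875 mm from the base axis. Payload 4.2 kg.
Tool frame: the origin (TCP) lies midway between the tips of the shut fingers; the grasp point (between the pads) lies 19 mm behind it; z points along the fingers, y is the line along which they close (so a half turn about z gives the same grasp; the last joint's range is limited). The gripper opens to 85 mm and grips with 20 to 120 N. Pads are 22 mm wide; open, the fingers measure 114 mm over their backs; the gripper's body (76 mm by 85 mm) begins 54 mm behind the grasp point. The pads swing forward as they close: fully open they stand 13 mm farther back than shut.
Start: joints at [-0.955, 0.385, 0.008, 0, -1.194, -0.259], TCP at [218.313, -585.61, 231.312] pointing down, gripper open.
Joint ranges: [-3.14, 3.14], [-1.21, 2.06], [-1.07, 1.41], [-3.16, 2.05], [-2.99, -0.16], [-3.1, 3.1]. Speed limits (rad/s): [2.79, 2.79, 3.14, 3.14, 3.14, 3.14].

INTERFACE

Orientations are given as a unit quaternion [x, y, z, w].
In Python, from bench import * gives the robot as it stands.
- The arm moves only by the tool drive_tool, never from a script. Its argument "plan" is a list that holds one entry, the list of rows, each a list of 5 numbers: the closure, from -1 (fully open) to 1 (shut), then the shift along the world's x, y, z in mm, then the turn about the world's z in degrees. A call has 1 to 20 rows; each row shifts and turns the commanded pose from where the row before left it; what a row does not reach is not made up. A row lasts 1/12 s, in which the tool goes at most 41.7 mm and 7.16 degrees, less where a joint would pass 70% of its speed; a pose out of reach is approached as far as the arm can. A call is refused whole if a number of a shift passes 41.7 or a number of a turn 7.16, either way. A call with a gripper value outside its range is refused whole. The fingers move at their own pace and stop on an object; the grip force is fixed at half the most. Time passes only in rows, so rows that do not move let the fingers close. It gives the time, the measured TCP pose, the force, the opening and the grip force at its end, in the units of the state.
- read_state(): the state, without advancing time (a new reading comes with each control period).
- get_image(name): name is "scene" or "top"; returns (picture, depth): 400x640x3 uint8, red, green, blue; 400x640 float32, mm along the optical axis (not along the pixel's ray), 0 where there is no reading.
- camera_model(name): a dict with "fx", "fy", "cx", "cy" (pixels), "distortion" ([k1, k2, p1, p2, k3] as OpenCV has them; the pictures are not rectified), "R" (3x3) and "t" (3): a world point X has camera coordinates R X + t. Camera axes: x right, y down, z forward; pixel columns grow to the right and rows downward; lengths in mm; the calibration is good to about 2 mm. A picture is of the moment at which its call begins. camera_model takes no time and is no camera call.
- job_done(): hands the job in; it is judged then, once.
The state is a dict: "clock": time; "joints": joint angles; "joint_vel": joint speeds; "joint_efforts": joint torques, N m; "position": TCP position; "ee_rot": TCP orientation; "contact_force": force on the tool from outside, world axes, zero at the start; "wrist_torque": the same for the moment, N m; "gripper_width": finger opening in mm; "grasp_force": force on a finger pad.
Only numpy, scipy, OpenCV 4.12 (cv2) and the standard library are available. Lean on these libraries where they do the work, as an engineer would, in place of code of your own. Each camera call takes 0.05 s, during which the arm holds its last target. There are 200 camera calls.

## Working session

There is one attempt and no reset: what is moved stays moved. The work goes in short steps, Python scripts to look and compute and a tool call to move; the robot and the scene stay as the last step left them, time stands still between calls to the robot, and variables do not carry over. Pictures are saved under pics/ and viewed, at most 15 in all, crops included, and the job is handed in when it is done.

Besides the shell and the picture viewer there is one more tool, called after ">>>" as name([rows], argument=value, ...), one row to a line, values as JSON. drive_tool: Moves the arm, as the interface text tells. Its arguments: {"type":"object","properties":{"plan":{"type":"array"}},"required":["plan"]}

```bash
ls; mkdir -p pics; cat > h.py <<'E'
from bench import *
import numpy as np, cv2
def grab(n,tag):
    im,d=get_image(n); cv2.imwrite(f'pics/{tag}.png',cv2.cvtColor(im,cv2.COLOR_RGB2BGR)); np.savez(f'pics/{tag}.npz',im=im,d=d); return im,d
def ld(tag):
    z=np.load(f'pics/{tag}.npz'); return z['im'],z['d']
def ray(n,uv):
    c=camera_model(n);K=np.array([[c['fx'],0,c['cx']],[0,c['fy'],c['cy']],[0,0,1]])
    p=cv2.undistortPoints(np.array(uv,float).reshape(-1,1,2),K,np.array(c['distortion'])).reshape(-1,2)
    R=np.array(c['R']);t=np.array(c['t']);d=np.c_[p,np.ones(len(p))]@R; return -R.T@t,d
def plane(n,uv,z):
    o,d=ray(n,uv); return o+d*((z-o[2])/d[:,2])[:,None]
def dep(n,uv,dd):
    o,d=ray(n,uv); return o+d*np.array(dd)[:,None]
def cloud(n,d):
    v,u=np.nonzero(d>0); P=dep(n,np.c_[u,v],d[v,u]); out=np.full(d.shape+(3,),np.nan); out[v,u]=P; return out
E
python3 - <<'E'
from h import *
for n in('scene','top'): grab(n,n+'0'); c=camera_model(n); print(n,c['fx'],c['R'],c['t'])
print(read_state())
E
```

```text
pics
scene 516.6693052117514 [[ 0.08637578  0.99623165  0.00785657]
 [ 0.77903867 -0.06262482 -0.62384043]
 [-0.62099756  0.06000527 -0.78151225]] [ -49.29610069 -356.67967785 1850.02464335]
top 440.22163520238365 [[-0.02339868 -0.99971378 -0.00498581]
 [-0.99117179  0.02384919 -0.13042126]
 [ 0.13050284  0.00189011 -0.99144613]] [   5.04182934  532.87154976 1475.2718862 ]
{'clock': 0.1, 'joints': array([-9.55389067e-01,  3.85475778e-01,  6.80434296e-03, -4.31071453e-04,
       -1.19402411e+00, -2.58600059e-01]), 'joint_vel': array([ 0.00085519, -0.00065325,  0.00079856,  0.0021123 ,  0.00026613,
        0.00034869]), 'joint_efforts': array([-2.13497360e-04, -3.93319166e+01,  1.88929385e+01,  4.19796646e+00,
       -2.57912776e-03,  9.83949434e-06]), 'position': array([ 218.14247676, -585.15081748,  230.35029031]), 'ee_rot': array([-1.77380426e-01,  9.84141881e-01,  9.45157251e-04, -2.20384576e-04]), 'contact_force': array([0.22354171, 0.54625233, 0.24180068]), 'wrist_torque': array([ 0.05278844, -0.02716365,  0.01372163]), 'grasp_force': 0.0, 'gripper_width': 85.4236814614889}
```

View pics/top0.png

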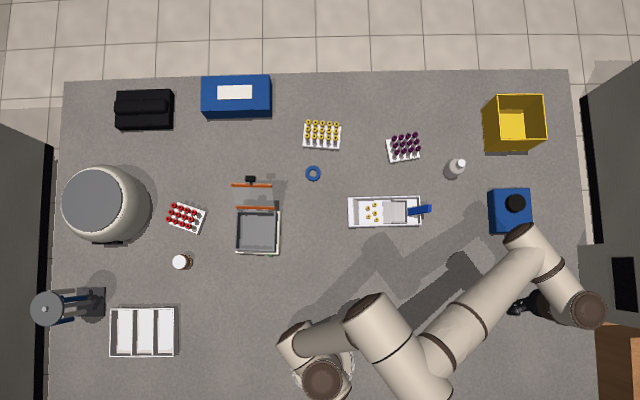

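View pics/scene0.png

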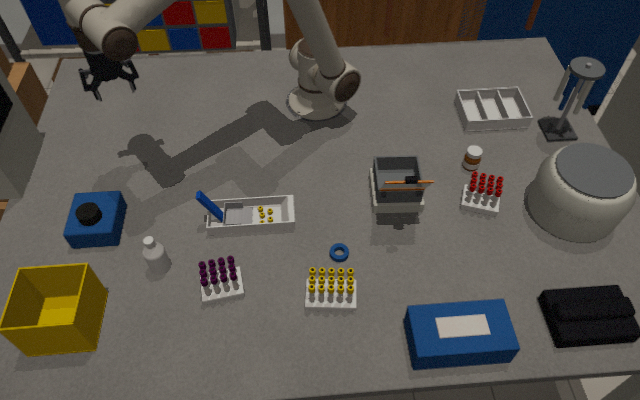

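The top view shows the tray at about (385,212), with caps at (370,212) and the blue handle at (418,210). The capper is at (258,232), with the flap's black grip at (250,180). The scene view shows the same things: tray (250,215), handle (210,207), flap grip (411,180).

```bash
cat > m.py <<'E'
from h import *
import sys
def rect(P,m,name,zr):
    q=P[m&(P[...,2]>zr[0])&(P[...,2]<zr[1])]
    r=cv2.minAreaRect(q[:,:2].astype(np.float32)); print(name,len(q),'c',np.round(r[0],1),'size',np.round(r[1],1),'ang',round(r[2],2),'z',np.round(np.percentile(q[:,2],[5,50,95]),1))
def comps(mask,P,im,name,amin=8):
    n,l,s,c=cv2.connectedComponentsWithStats(mask.astype(np.uint8))
    for i in range(1,n):
        if s[i,4]>=amin:
            q=P[l==i]; q=q[~np.isnan(q[:,0])]
            if len(q): print(name,s[i,4],'px',np.round(c[i]),'med',np.round(np.median(q,0),1),'lo',np.round(q.min(0)),'hi',np.round(q.max(0)))
E
python3 - <<'E'
from m import *
for n,roi,rc in (('top',(340,185,435,235),(225,165,290,262)),('scene',(190,185,300,240),(362,145,440,215))):
    im,d=ld(n+'0');P=cloud(n,d);hsv=cv2.cvtColor(im,cv2.COLOR_RGB2HSV);H,S,V=[hsv[...,i].astype(int) for i in range(3)]
    def R(r): m=np.zeros(d.shape,bool);m[r[1]:r[3],r[0]:r[2]]=1;return m
    t=R(roi);c=R(rc)
    print(n); rect(P,t&(S<60)&(V>110),'tray rim',(34,46))
    blue=t&(H>100)&(H<130)&(S>120); comps(blue,P,im,'handle',20)
    comps(t&(H>20)&(H<35)&(S>120),P,im,'cap',3)
    rect(P,c,'hopper rim',(94,104.)); rect(P,c&(S<50)&(V>110),'housing',(30,48))
    comps(c&(V<45)&(P[...,2]>120),P,im,'grip',5); comps(c&(H<18)&(S>130)&(V>90),P,im,'orange',8)
E
```

```text
top
tray rim 375 c [ 511.2 -226.2] size [100.9 249.5] ang 0.3 z [35.1 39.8 44.6]
handle 170 px [419. 210.] med [ 505.5 -337.7   86.4] lo [ 495. -366.   -2.] hi [ 519. -309.  131.]
cap 13 px [374. 205.] med [ 533.6 -195.8   18. ] lo [ 530. -203.   10.] hi [ 540. -192.   25.]
cap 12 px [368. 208.] med [ 523.8 -173.8   18.9] lo [ 519. -180.    1.] hi [ 530. -168.   23.]
cap 12 px [374. 212.] med [ 507.  -196.    19.5] lo [ 502. -202.   15.] hi [ 512. -191.   24.]
cap 12 px [368. 216.] med [ 493.8 -173.1   18.4] lo [ 489. -178.    3.] hi [ 499. -169.   25.]
cap 13 px [376. 220.] med [ 481.2 -201.    18.8] lo [ 477. -208.   13.] hi [ 488. -197.   24.]
hopper rim 291 c [451.7 207.3] size [130.4 135.6] ang 87.17 z [ 95.4  99.7 103.2]
housing 1158 c [448.7 207.4] size [147.5 150.4] ang 86.56 z [36.7 43.2 47.2]
grip 54 px [250. 179.] med [592.  198.9 241.7] lo [585. 186. 223.] hi [601. 211. 247.]
orange 124 px [251. 185.] med [578.  201.8 210.1] lo [572. 139. 197.] hi [586. 263. 218.]
orange 108 px [254. 207.] med [522.8 206.8 114.2] lo [516. 142.   0.] hi [540. 287. 126.]
scene
tray rim 470 
[... 355 characters left out ...]
ap 22 px [270. 219.] med [ 528.5 -170.5   18.1] lo [ 517. -176.   10.] hi [ 534. -164.   25.]
cap 10 px [262. 221.] med [ 535.1 -196.    20.2] lo [ 530. -199.   18.] hi [ 538. -191.   22.]
hopper rim 297 c [453.5 208.3] size [132.6 150.2] ang 86.82 z [ 95.   99.9 103.2]
housing 120 c [449.6 208.6] size [149.4 146. ] ang 86.58 z [36.7 40.7 45.2]
grip 90 px [411. 180.] med [599.7 201.2 241. ] lo [588. 187. 230.] hi [606. 217. 247.]
orange 43 px [394. 182.] med [579.7 160.8 213. ] lo [438. 140.  51.] hi [583. 235. 217.]
orange 39 px [425. 181.] med [583.2 243.8 212.7] lo [409. 225.  -2.] hi [588. 338. 217.]
orange 10 px [396. 188.] med [535.  186.4 133.4] lo [534. 174. 132.] hi [537. 199. 135.]
```

```bash
python3 - <<'E'
from h import *
im,d=ld('top0'); a=cv2.resize(im[160:265,225:435],None,fx=3.8,fy=3.8,interpolation=cv2.INTER_CUBIC)
cv2.imwrite('pics/c1.png',cv2.cvtColor(a,cv2.COLOR_RGB2BGR))
E
```

```text
(no output)
```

View pics/c1.png

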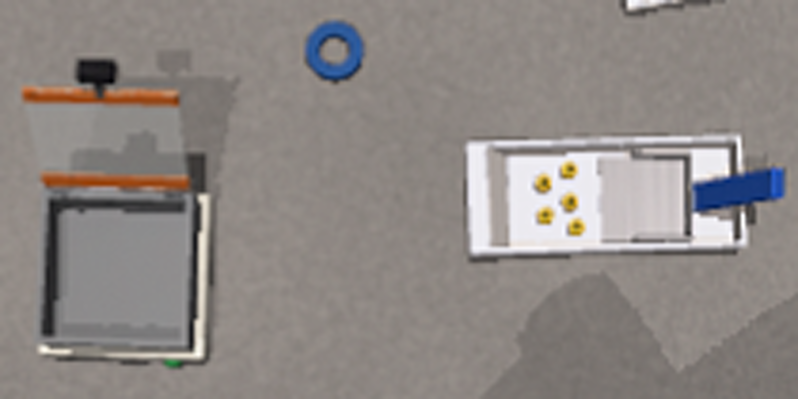

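The crop shows the pan between crop x 598 and 690, with the lip edge at about (598,155)–(600,238). Its handle is yawed slightly, and the caps sit at crop x 543–577. The barrel is at crop (97,70). Next I measure the scoop pose and the flap grip.

```bash
python3 - <<'E'
from m import *
for n,roi in (('top',(340,185,440,235)),('scene',(190,185,300,240))):
    im,d=ld(n+'0');P=cloud(n,d);hsv=cv2.cvtColor(im,cv2.COLOR_RGB2HSV);H,S,V=[hsv[...,i].astype(int) for i in range(3)]
    t=np.zeros(d.shape,bool);t[roi[1]:roi[3],roi[0]:roi[2]]=1
    q=P[t&(H>100)&(H<130)&(S>120)]; q=q[(q[:,2]>25)]
    for z in range(30,130,20):
        s=q[abs(q[:,2]-z)<10]
        if len(s): print(n,z,len(s),np.round(s.mean(0),1),np.round(s.min(0)),np.round(s.max(0)))
uv=lambda x,y:(225+x/3.8,160+y/3.8)
print('lip',plane('top',[uv(598,157),uv(601,237)],6))
print('pan back rim',plane('top',[uv(691,155),uv(691,240)],34),plane('top',[uv(633,153)],34))
print('tray corners',plane('top',[uv(468,142),uv(740,136),uv(745,250),uv(470,258)],40))
print('ramp foot',plane('top',[uv(508,158),uv(508,240)],4))
E
```

```text
top 30 17 [ 505.5 -313.2   35.1] [ 497. -319.   28.] [ 515. -309.   39.]
top 50 26 [ 506. -321.   50.] [ 496. -328.   40.] [ 517. -315.   59.]
top 70 30 [ 505.9 -330.8   70.7] [ 495. -345.   60.] [ 519. -321.   80.]
top 90 30 [ 506.5 -338.1   89.2] [ 496. -347.   80.] [ 519. -330.   99.]
top 110 37 [ 505.5 -348.6  110.1] [ 495. -365.  100.] [ 518. -341.  119.]
scene 30 37 [ 512.5 -312.3   32.7] [ 494. -325.   25.] [ 524. -307.   39.]
scene 50 50 [ 511.6 -320.6   49.7] [ 496. -334.   41.] [ 523. -313.   59.]
scene 70 50 [ 511.4 -329.5   70.2] [ 495. -344.   61.] [ 523. -321.   79.]
scene 90 57 [ 511.  -338.4   89.6] [ 493. -351.   80.] [ 522. -329.  100.]
scene 110 55 [ 512.6 -347.4  109.9] [ 497. -358.  100.] [ 523. -339.  120.]
lip [[ 547.31705644 -226.91860359    6.        ]
 [ 473.27069966 -226.58586508    6.        ]]
pan back rim [[ 543.24736041 -307.46249226   34.        ]
 [ 466.03454905 -303.68685965   34.        ]] [[ 546.33240067 -254.85426613   34.        ]]
tray corners [[ 559.07235567 -105.31774234   40.        ]
 [ 558.69918348 -351.63179475   40.        ]
 [ 455.3111432  -350.68679139   40.        ]
 [ 454.23302929 -103.78591776   40.        ]]
ramp foot [[ 548.65503123 -144.03605963    4.        ]
 [ 472.77705485 -141.39867592    4.        ]]
```

>>> drive_tool([
  [[0,14.5,11.7,0,3.5],[0,14.5,11.7,0,3.5],[0,14.5,11.7,0,3.5],[0,14.5,11.7,0,3.5],[0,14.5,11.7,0,3.5],[0,14.5,11.7,0,3.5],[0,14.5,11.7,0,3.5],[0,14.5,11.7,0,3.5],[0,14.5,11.7,0,3.5],[0,14.5,11.7,0,3.5],[0,14.5,11.7,-8,3.5],[0,14.5,11.7,-8,3.5],[0,14.5,11.7,-8,3.5],[0,14.5,11.7,-8,3.5],[0,14.5,11.7,-8,3.5],[0,14.5,11.7,-8,3.5],[0,14.5,11.7,-8,3.5],[0,14.5,11.7,-8,3.5],[0,14.5,11.7,-8,3.5],[0,14.5,11.7,-8,3]],
])

```text
clock: 1.77
position: [508.7, -350.8, 150.4]
ee_rot: [0.708, -0.706, -0.001, 0.0]
contact_force: [0.1, 0.1, -0.0]
gripper_width: 42.8
grasp_force: 0.0
```

Pose is good. Lower and grip.

>>> drive_tool([
  [[0,0,0,-15,0],[0,0,0,-15,0],[0,0,0,-15,0],[0,0,0,-15,0],[0,0,0,-13,0],[0,0,0,0,0],[1,0,0,0,0],[1,0,0,0,0],[1,0,0,0,0],[1,0,0,0,0],[1,0,0,0,0],[1,0,0,0,0],[1,0,0,0,0],[1,0,0,0,0]],
])

```text
clock: 2.93
position: [508.4, -351.7, 78.5]
ee_rot: [-0.707, 0.707, -0.0, 0.0]
contact_force: [-0.4, 0.2, -1.4]
gripper_width: 25.3
grasp_force: 59.3
```

>>> drive_tool([
  [[1,0,5,0,0],[1,0,5,0,0],[1,0,5,0,0],[1,0,5,0,0],[1,0,5,0,0],[1,0,5,0,0],[1,0,5,0,0],[1,0,5,0,0],[1,0,5,0,0],[1,0,5,0,0],[1,0,5,0,0],[1,0,5,0,0],[1,0,5,0,0],[1,0,4,0,0],[1,0,4,0,0],[1,0,3,0,0],[1,0,0,0,0]],
])

```text
clock: 4.35
position: [508.4, -275.0, 78.4]
ee_rot: [-0.707, 0.707, 0.0, 0.0]
contact_force: [-0.2, 0.1, 0.5]
gripper_width: 25.2
grasp_force: 59.6
```

```bash
cat > v.py <<'E'
from h import *
import sys
out=[]
for n,r in (('top',eval(sys.argv[2])),('scene',eval(sys.argv[3]))):
    im,d=grab(n,n+sys.argv[1]); a=im[r[1]:r[3],r[0]:r[2]]; k=400/a.shape[1]; out.append(cv2.resize(a,(400,int(a.shape[0]*k)),interpolation=cv2.INTER_CUBIC))
h=max(o.shape[0] for o in out); out=[cv2.copyMakeBorder(o,0,h-o.shape[0],0,0,cv2.BORDER_CONSTANT) for o in out]
cv2.imwrite(f'pics/v{sys.argv[1]}.png',cv2.cvtColor(np.hstack(out),cv2.COLOR_RGB2BGR)); print(out[0].shape, read_state()['clock'])
E
python3 v.py 1 "(340,180,440,250)" "(190,170,310,250)"
```

```text
(280, 400, 3) 4.45
```

View pics/v1.png

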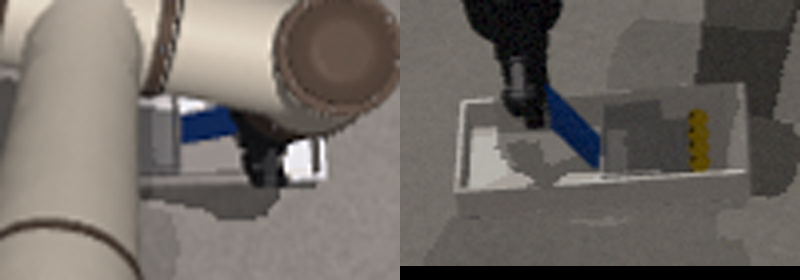

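The scene half of the view shows all five caps lined up across the lip at crop x ≈ 698, just before the ramp. Pushing on under them.

>>> drive_tool([
  [[1,0,2,0,0],[1,0,2,0,0],[1,0,2,0,0],[1,0,2,0,0],[1,0,1,0,0],[1,0,1,0,0],[1,0,0,0,0]],
])

```text
clock: 5.03
position: [508.7, -266.5, 78.9]
ee_rot: [0.707, -0.707, 0.001, 0.0]
contact_force: [-0.3, -4.3, 1.5]
gripper_width: 25.4
grasp_force: 59.7
```

```bash
cat > caps.py <<'E'
from m import *
im,d=grab('scene','s_caps%d'%int(read_state()['clock']*100));P=cloud('scene',d);hsv=cv2.cvtColor(im,cv2.COLOR_RGB2HSV);H,S,V=[hsv[...,i].astype(int) for i in range(3)]
m=(H>20)&(H<35)&(S>110)&(V>50); w=np.zeros_like(m); w[130:250,180:450]=1; m&=w
comps(m,P,im,'yellow',3)
s=read_state(); print(s['clock'],np.round(s['position'],1),np.round(s['contact_force'],1),np.round(s['wrist_torque'],2))
b=(H>100)&(H<130)&(S>120)&w.astype(bool)
comps(b,P,im,'blue',20)
E
python3 caps.py
```

```text
yellow 95 px [279. 212.] med [ 507.4 -143.8   20.8] lo [ 468. -152.   10.] hi [ 544. -137.   28.]
5.0833 [ 508.7 -266.6   78.9] [-0.4 -5.6  2.1] [-1.55  0.18  0.12]
blue 172 px [244. 208.] med [ 516.6 -239.5   58.9] lo [ 496. -257.   13.] hi [ 531. -221.  145.]
blue 89 px [339. 247.] med [638.5  19.5  18. ] lo [626.  -3.   2.] hi [652.  41.  25.]
```

>>> drive_tool([
  [[1,0,1,0,0],[1,0,-0.8,-2,0],[1,0,-0.8,-2,0],[1,0,-0.8,-2.5,0],[1,0,-0.8,-2.5,0],[1,0,-0.6,-2.5,0],[1,0,-0.5,-2.5,0],[1,0,-0.3,-2.5,0],[1,0,0,-2.5,0],[1,0,0,-2.5,0],[1,0,0,0,0]],
])

```text
clock: 6.0
position: [513.5, -273.5, 62.6]
ee_rot: [0.708, -0.706, 0.007, -0.001]
contact_force: [-0.1, -13.0, 17.8]
gripper_width: 25.6
grasp_force: 60.8
```

```bash
python3 caps.py; python3 v.py 2 "(340,180,440,250)" "(200,175,310,245)"
```

```text
yellow 111 px [281. 211.] med [ 515.1 -136.7   37. ] lo [ 474. -146.   18.] hi [ 552. -129.   47.]
6.05 [ 513.5 -273.5   62.6] [ -0.2 -13.3  17.5] [-2.8   0.16  0.06]
blue 203 px [244. 210.] med [ 519.2 -240.    55.4] lo [ 501. -263.   13.] hi [ 556. -215.  134.]
blue 90 px [339. 247.] med [638.1  19.8  17.8] lo [624.  -3.   4.] hi [652.  42.  26.]
(280, 400, 3) 6.15
```

View pics/v2.png

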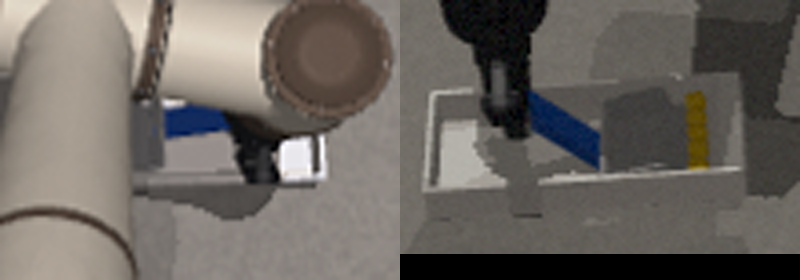

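The scene view shows five caps in a row on the pan's lip (crop x ≈ 697), raised to about z 37. By geometry they lie behind the lip at 15° nose-up. Adding more tilt before lifting.

>>> drive_tool([
  [[1,-1,0,-2.5,0],[1,-1,0,-2.5,0],[1,-1,0,-2.5,0],[1,-1,0,-2.5,0],[1,0,0,-2,0],[1,0,0,0,0],[1,0,0,3,0],[1,0,-0.5,4,0],[1,0,-0.5,6,0],[1,0,0,8,0],[1,0,0,8,0],[1,0,0,8,0],[1,0,0,8,0],[1,0,0,8,0],[1,0,0,6,0],[1,0,0,3,0],[1,0,0,0,0]],
])

```text
clock: 7.57
position: [504.7, -270.3, 107.8]
ee_rot: [-0.707, 0.707, -0.001, 0.0]
contact_force: [-0.4, -0.2, -2.5]
gripper_width: 25.0
grasp_force: 59.2
```

```bash
python3 caps.py; python3 v.py 3 "(340,180,440,250)" "(200,150,310,245)"
```

```text
yellow 111 px [264. 197.] med [ 493.2 -183.3   83.2] lo [ 464. -194.   66.] hi [ 543. -165.   96.]
7.6167 [ 504.4 -270.2  107.1] [-0.1  0.6 -2.9] [-0.22  0.02 -0.05]
blue 220 px [244. 196.] med [ 510.4 -234.   106.8] lo [ 489. -261.   75.] hi [ 551. -206.  186.]
blue 90 px [339. 247.] med [638.2  19.9  18. ] lo [627.  -3.   5.] hi [653.  41.  26.]
(345, 400, 3) 7.7167
```

View pics/v3.png

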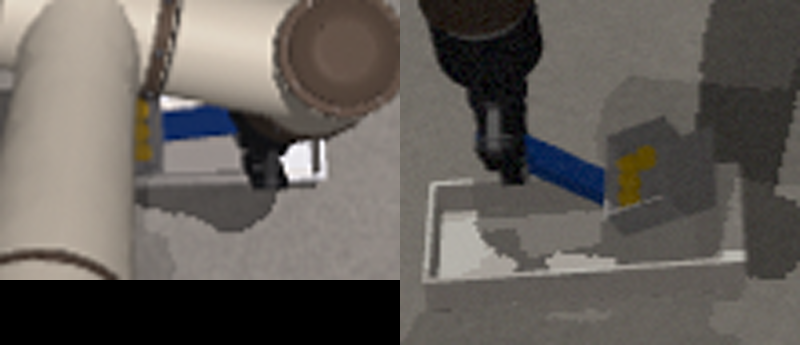

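The view shows all five caps resting at the back of the pan (scene crop ~(632,175)), nose-up, with the tray empty. Carrying it to the hopper.

>>> drive_tool([
  [[1,-1,4,8,0],[1,-2,8,10,0],[1,-3,14,12,-0.2],[1,-3,20,12,-0.2],[1,-4,24,10,-0.2],[1,-4,26,5,-0.2],[1,-4,26,3,-0.2],[1,-4,26,2,-0.2],[1,-4,26,0,-0.2],[1,-4,26,0,-0.2],[1,-4,26,0,-0.2],[1,-4,26,0,-0.2],[1,-4,26,0,-0.2],[1,-4,24,0,-0.2],[1,-4,20,0,-0.2],[1,-4,16,0,-0.2],[1,-3,12,0,-0.2],[1,-2,8,0,-0.2],[1,-1,4,0,-0.2],[1,0,0,0,0]],
])

```text
clock: 9.38
position: [441.1, 92.4, 169.3]
ee_rot: [-0.686, 0.728, -0.0, 0.0]
contact_force: [0.8, -0.3, -2.2]
gripper_width: 25.1
grasp_force: 59.2
```

```bash
cat > tilt.py <<'E'
from m import *
s=read_state(); p=s['position']; print(s['clock'],np.round(p,1),np.round(s['contact_force'],1))
for n in ('top','scene'):
    im,d=grab(n,n+'_t%d'%int(s['clock']*100));P=cloud(n,d);hsv=cv2.cvtColor(im,cv2.COLOR_RGB2HSV);H,S,V=[hsv[...,i].astype(int) for i in range(3)]
    near=(abs(P[...,0]-p[0])<70)&(P[...,1]>p[1]-60)&(P[...,1]<p[1]+220)&(P[...,2]>45)
    b=near&(H>100)&(H<130)&(S>120); q=P[b]
    if len(q)>15:
        l=cv2.fitLine(q[:,1:].astype(np.float32),cv2.DIST_HUBER,0,.01,.01).ravel(); print(n,'handle',len(q),'angle from vertical back',np.round(np.degrees(np.arctan2(abs(l[0]),l[1]*-np.sign(l[0]))),1),'mid',np.round(np.median(q,0)))
    y=near&(H>20)&(H<35)&(S>110)&(V>50); comps(y,P,im,n+' yellow',3)
E
python3 tilt.py
```

```text
9.3833 [441.1  92.4 169.3] [ 0.8 -0.3 -2.2]
scene handle 235 angle from vertical back 36.7 mid [453. 123. 171.]
scene yellow 106 px [389. 160.] med [433.6 176.7 144.9] lo [412. 166. 134.] hi [481. 199. 157.]
```

>>> drive_tool([
  [[1,0,-3,0,0],[1,0,-6,0,0],[1,-1,-9,0,0],[1,-1,-12,0,0],[1,-1,-14,0,0],[1,-1,-14,0,0],[1,-1,-14,0,0],[1,-1,-14,0,0],[1,0,-12,0,0],[1,0,-8,-4,0],[1,0,-5,-9,0],[1,0,-2,-13,0],[1,0,0,-16,0],[1,0,0,-16,0],[1,0,0,-15,0],[1,0,0,-12,0],[1,0,0,-8,0],[1,0,0,-4,0],[1,0,0,0,0]],
])

```text
clock: 11.07
position: [434.7, -21.5, 70.8]
ee_rot: [-0.685, 0.728, 0.0, -0.001]
contact_force: [-0.5, -0.0, -1.8]
gripper_width: 25.1
grasp_force: 59.2
```

>>> drive_tool([
  [[1,0,2,0,0],[1,0,3,0,0],[1,0,3,0,0],[1,0,2,0,0],[1,0,1,0,0],[1,0,0,0,0]],
])

```text
clock: 11.57
position: [435.5, -9.8, 72.1]
ee_rot: [-0.686, 0.728, -0.0, 0.0]
contact_force: [-0.1, -0.4, -1.5]
gripper_width: 25.4
grasp_force: 59.3
```

```bash
python3 tilt.py; python3 v.py 4 "(240,180,360,270)" "(270,110,430,230)"
```

```text
11.5667 [435.5  -9.8  72.1] [-0.1 -0.4 -1.5]
scene handle 225 angle from vertical back 20.3 mid [446.  18.  77.]
scene yellow 72 px [352. 182.] med [428.3  76.1  49.4] lo [412.  64.  45.] hi [476.  95.  60.]
(300, 400, 3) 11.7667
```

View pics/v4.png

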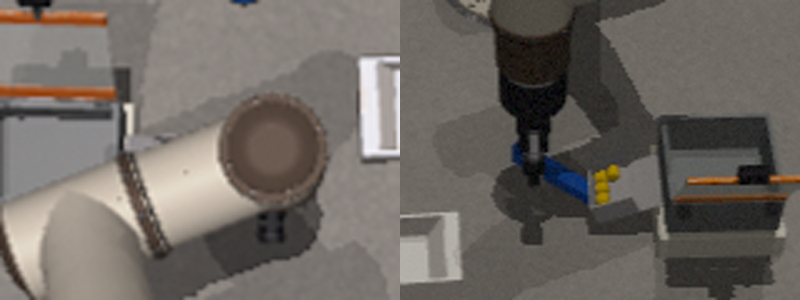

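The scene view shows the lip next to the hopper's −y wall (crop x ≈ 655), with the caps at the pan's back (605,185). Next I lever the scoop towards level against that wall.

>>> drive_tool([
  [[1,0,2,0,0],[1,0,2,2,0],[1,0,1,5,0],[1,0,1.5,6,0],[1,0,1.5,6,0],[1,0,2,6,0],[1,0,2,6,0],[1,0,2.5,6,0],[1,0,2.5,6,0],[1,0,0,0,0]],
])

```text
clock: 12.6
position: [435.8, 7.3, 116.2]
ee_rot: [-0.686, 0.728, -0.0, 0.001]
contact_force: [-0.7, -4.1, -0.8]
gripper_width: 25.0
grasp_force: 60.2
```

```bash
python3 tilt.py
```

```text
12.6 [435.8   7.3 116.2] [-0.7 -4.1 -0.8]
scene handle 188 angle from vertical back 22.5 mid [447.  34. 107.]
scene yellow 92 px [352. 177.] med [426.4  76.3  71.9] lo [401.  66.  58.] hi [464.  99.  80.]
```

>>> drive_tool([
  [[1,0,2.5,5,0],[1,0,2.5,5,0],[1,0,2,4,0],[1,0,1,2,0],[1,0,0,0,0],[1,0,-3,0,0],[1,0,-4,4,0],[1,0,-3,8,0],[1,0,0,10,0],[1,0,0,10,0],[1,0,0,10,0],[1,0,0,8,0],[1,0,0,4,0],[1,0,0,0,0]],
])

```text
clock: 13.87
position: [436.1, 5.0, 186.1]
ee_rot: [-0.685, 0.728, -0.001, 0.001]
contact_force: [-0.5, -0.3, -1.6]
gripper_width: 25.2
grasp_force: 60.3
```

```bash
python3 tilt.py
```

```text
13.8667 [436.1   5.  186.1] [-0.5 -0.3 -1.6]
scene handle 177 angle from vertical back 16.9 mid [448.  29. 172.]
scene yellow 94 px [350. 163.] med [425.4  67.5 135.1] lo [412.  58. 120.] hi [458.  89. 143.]
```

>>> drive_tool([
  [[1,0,2,0,0],[1,0.5,5,0,0],[1,0.5,8,0,0],[1,1,11,0,0],[1,1,13,0,0],[1,1,14,0,0],[1,1,14,0,0],[1,1,14,0,0],[1,1,13,0,0],[1,1,11,0,0],[1,0.5,8,0,0],[1,0.5,6,-2,0],[1,0.5,3,-5,0],[1,0,1,-9,0],[1,0,0,-11,0],[1,0,0,-11,0],[1,0,0,-10,0],[1,0,0,-6,0],[1,0,0,-3,0],[1,0,0,0,0]],
])

```text
clock: 15.63
position: [446.3, 129.3, 127.9]
ee_rot: [-0.685, 0.728, 0.0, 0.002]
contact_force: [1.0, 5.8, -2.0]
gripper_width: 25.0
grasp_force: 60.3
```

```bash
python3 tilt.py
```

```text
15.6333 [446.3 129.3 127.9] [ 1.   5.8 -2. ]
scene handle 160 angle from vertical back 18.4 mid [459. 152. 120.]
scene yellow 71 px [392. 174.] med [433.5 194.2  78.2] lo [414. 183.  64.] hi [462. 215.  87.]
```

>>> drive_tool([
  [[1,0,3,2,0],[1,0,4,2,0],[1,0,3,3,0],[1,0,4,6,0],[1,0,5,7,0],[1,0,5,6,0],[1,0.3,6,6,0],[1,0.3,6,6,0],[1,0.3,7,6,0],[1,0.3,7,6,0],[1,0.3,7,5,0],[1,0.3,8,5,0],[1,0,0,0,0]],
])

```text
clock: 16.82
position: [447.3, 194.6, 189.0]
ee_rot: [-0.686, 0.728, -0.0, 0.001]
contact_force: [-0.7, -3.0, -1.1]
gripper_width: 25.0
grasp_force: 61.0
```

```bash
python3 tilt.py
```

```text
16.8167 [447.3 194.6 189. ] [-0.7 -3.  -1.1]
scene handle 137 angle from vertical back 2.9 mid [459. 189. 164.]
scene yellow 86 px [413. 169.] med [434.5 252.8 101. ] lo [394. 241.  71.] hi [470. 271. 109.]
```

>>> drive_tool([
  [[1,0,-2,-2,0],[1,0,-3,-3,0],[1,0,-4,-3,0],[1,0,-4,-3,0],[1,0,-4,-2,0],[1,0,-4,0,0],[1,0,-4,0,0],[1,0,-3,0,0],[1,0,-2,0,0],[1,0,0,0,0],[1,0,0,0,0],[1,0,0,0,0]],
])

```text
clock: 17.92
position: [446.7, 162.9, 175.0]
ee_rot: [-0.685, 0.728, -0.0, 0.0]
contact_force: [-0.5, 0.1, -1.5]
gripper_width: 24.8
grasp_force: 60.9
```

```bash
python3 tilt.py; python3 v.py 5 "(225,160,345,270)" "(340,110,450,220)"
```

```text
17.9167 [446.7 162.9 175. ] [-0.5  0.1 -1.5]
scene handle 129 angle from vertical back 4.5 mid [460. 158. 154.]
scene yellow 14 px [413. 174.] med [422.8 263.3  58.4] lo [410. 256.  47.] hi [433. 271.  65.]
(400, 400, 3) 18.1167
```

View pics/v5.png

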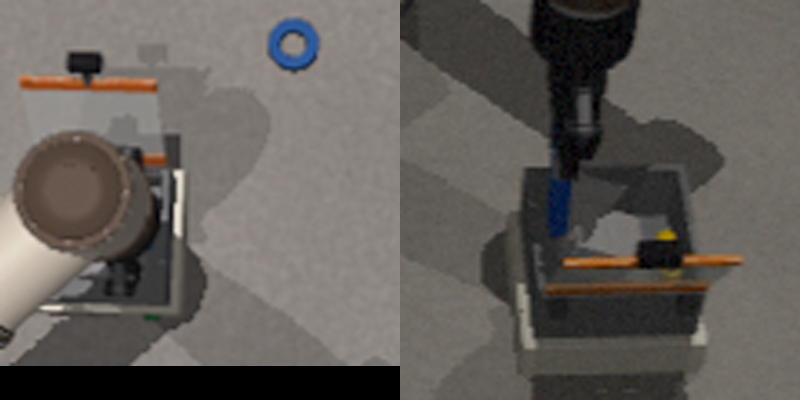

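The scene view shows yellow caps on the hopper floor by the +y wall (crop (668,238) and (670,268)), with the rest hidden by the grip and pan. I lift out and take the scoop back.

>>> drive_tool([
  [[1,0,0,5,0],[1,0,0,12,0],[1,0,0,18,0],[1,0,0,20,0],[1,0,0,15,0],[1,2,-10,8,0.2],[1,4,-20,2,0.2],[1,4,-30,0,0.2],[1,4,-36,0,0.2],[1,5,-38,0,0.2],[1,5,-38,0,0.3],[1,5,-38,0,0.3],[1,5,-38,0,0.3],[1,5,-38,0,0.3],[1,5,-38,0,0.3],[1,5,-38,0,0.3],[1,5,-34,0,0.2],[1,5,-28,0,0.2],[1,5,-18,0,0.2],[1,3,-11,0,0]],
])

```text
clock: 19.78
position: [513.2, -292.8, 254.0]
ee_rot: [-0.706, 0.708, 0.001, -0.0]
contact_force: [-0.3, 1.0, -1.8]
gripper_width: 25.4
grasp_force: 60.9
```

```bash
python3 - <<'E'
from m import *
s=read_state(); print(s['clock'],np.round(s['position'],1),np.round(s['ee_rot'],3),np.round(s['contact_force'],1))
for n,r in (('top',(225,200,290,262)),('scene',(362,145,440,215))):
    im,d=grab(n,n+'6');P=cloud(n,d);hsv=cv2.cvtColor(im,cv2.COLOR_RGB2HSV);H,S,V=[hsv[...,i].astype(int) for i in range(3)]
    w=np.zeros(d.shape,bool);w[r[1]:r[3],r[0]:r[2]]=1
    comps(w&(H>20)&(H<35)&(S>110)&(V>50),P,im,n+' hopper',3)
    near=(abs(P[...,0]-508)<70)&(P[...,1]<-150)&(P[...,1]>-420)
    comps(near&(H>20)&(H<35)&(S>110)&(V>50),P,im,n+' tray',2)
    q=P[near&(P[...,2]>60)&(H>100)&(H<130)&(S>120)]; print(n,len(q),np.round(q.min(0)) if len(q) else 0,np.round(q.max(0)) if len(q) else 0)
a=im[140:260,190:450]; cv2.imwrite('pics/v6.png',cv2.cvtColor(cv2.resize(a,None,fx=3,fy=3,interpolation=cv2.INTER_CUBIC),cv2.COLOR_RGB2BGR))
E
```

```text
19.7833 [ 513.2 -292.8  254. ] [-0.706  0.708  0.001 -0.   ] [-0.3  1.  -1.8]
top hopper 60 px [241. 227.] med [463.9 258.3  56.7] lo [441. 251.  43.] hi [488. 266.  65.]
top hopper 21 px [241. 238.] med [427.2 259.9  58.2] lo [421. 252.  41.] hi [434. 268.  62.]
top hopper 12 px [271. 240.] med [419.9 158.1  60. ] lo [413. 151.  56.] hi [425. 162. 100.]
top 45 [ 496. -295.  190.] [ 524. -259.  389.]
scene hopper 15 px [380. 175.] med [417.4 162.4  57.7] lo [405. 157.  41.] hi [431. 171.  65.]
scene hopper 14 px [413. 174.] med [423.7 263.4  58. ] lo [410. 256.  48.] hi [429. 271.  64.]
scene hopper 8 px [414. 185.] med [559.5 227.  170.7] lo [551. 217. 156.] hi [568. 232. 185.]
scene tray 2 px [166.  38.] med [ 495.3 -329.6  604.9] lo [ 493. -330.  605.] hi [ 497. -329.  605.]
scene tray 3 px [164.  42.] med [ 507.2 -332.2  605.7] lo [ 505. -333.  605.] hi [ 513. -331.  607.]
scene 165 [ 490. -325.  181.] [ 578. -255.  607.]
```

View pics/v6.png

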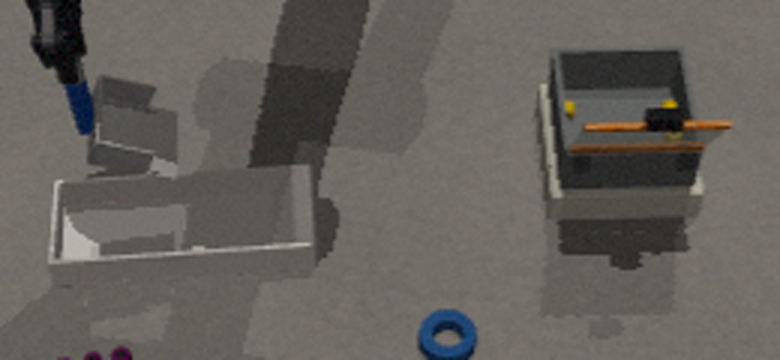

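The view shows an empty pan above the tray on the left and caps on the hopper floor. The top mask gives all five inside: three at y≈258, one at (427,260) and one at (420,158). Lowering the scoop into the tray.

>>> drive_tool([
  [[1,-1,0,-8,0],[1,-1,0,-16,0],[1,-1,0,-20,0],[1,0,0,-22,0],[1,0,0,-22,0],[1,0,0,-20,0],[1,0,0,-14,0],[1,0,0,-7,0],[1,0,-2,-3,0],[1,0,-5,-4,0],[1,0,-5,-4,0],[1,0,-5,-4,0],[1,0,-5,-4,0],[1,0,-5,-4,0],[1,0,-5,-4,0],[1,0,-5,-5,0],[1,0,-5,-5,0],[1,0,-5,-5,0],[1,0,-4,-4,0],[1,0,0,0,0]],
])

```text
clock: 21.55
position: [511.2, -342.8, 80.4]
ee_rot: [-0.706, 0.708, -0.001, 0.0]
contact_force: [0.6, -1.6, 4.3]
gripper_width: 25.4
grasp_force: 58.9
```

```bash
sed -i "s/P\[...,2\]>45/P[...,2]>15/" tilt.py; python3 tilt.py
```

```text
21.55 [ 511.2 -342.8   80.4] [ 0.6 -1.6  4.3]
top handle 88 angle from vertical back 20.0 mid [ 509. -323.   66.]
scene handle 200 angle from vertical back 7.1 mid [ 521. -322.   66.]
```

>>> drive_tool([
  [[1,0,-1,-1.5,0],[1,0,0,0,0],[0,0,0,0,0],[0,0,0,0,0],[0,0,0,0,0],[0,0,0,0,0],[0,0,0,0,0],[0,0,0,10,0],[0,0,0,20,0],[0,0,0,25,0],[0,0,0,25,0],[0,0,0,25,0],[0,0,0,25,0],[0,0,0,25,0],[0,0,0,25,0],[0,0,0,20,0],[0,0,0,0,0]],
])

```text
clock: 23.07
position: [512.3, -343.4, 284.9]
ee_rot: [-0.707, 0.707, -0.005, 0.001]
contact_force: [0.4, -0.4, -0.0]
gripper_width: 42.6
grasp_force: 0.0
```

```bash
sed "s/abs(P\[...,0\]-p\[0\])<70/(abs(P[...,0]-510)<40)\&(P[...,2]<140)/" tilt.py > t2.py; python3 t2.py; python3 - <<'E'
from h import *
im,_=grab('scene','sc7'); a=im[140:260,190:450]; cv2.imwrite('pics/v7.png',cv2.cvtColor(cv2.resize(a,None,fx=3,fy=3,interpolation=cv2.INTER_CUBIC),cv2.COLOR_RGB2BGR))
E
```

```text
23.0667 [ 512.3 -343.4  284.9] [ 0.4 -0.4 -0. ]
top handle 163 angle from vertical back 26.1 mid [ 510. -338.   88.]
scene handle 303 angle from vertical back 24.9 mid [ 519. -335.   81.]
```

View pics/v7.png

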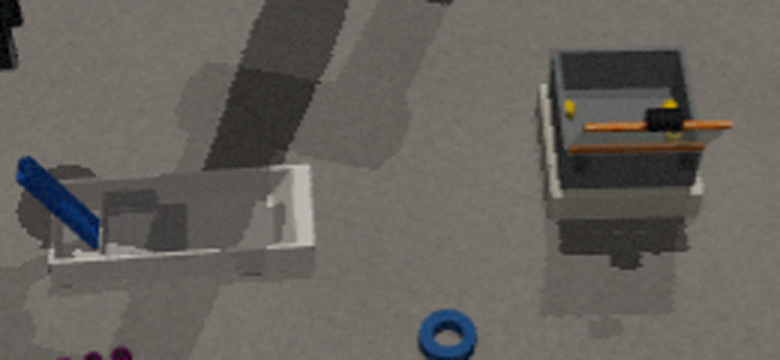

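The scoop stands level in the tray, with its handle at 25° (crop (60,205)), and the gripper is clear. Now to the flap grip.

>>> drive_tool([
  [[-0.4,2,10,2,-3],[-0.4,4,20,2,-5],[-0.4,5,30,1,-5.3],[-0.4,5,34,0,-5.3],[-0.4,5,34,0,-5.3],[-0.4,5,34,0,-5.3],[-0.4,5,34,0,-5.3],[-0.4,5,34,0,-5.3],[-0.4,5,34,0,-5.3],[-0.4,5,34,0,-5.3],[-0.4,5,34,0,-5.3],[-0.4,5,34,0,-5.3],[-0.4,5,34,0,-5.3],[-0.4,5,34,0,-5.3],[-0.4,5,34,0,-5.3],[-0.4,5,32,0,-5.3],[-0.4,4,26,0,-5.3],[-0.4,3,18,0,-5.3],[-0.4,0,3.5,0,0],[-0.4,0,0,0,0]],
])

```text
clock: 24.88
position: [593.0, 206.2, 281.4]
ee_rot: [0.023, 1.0, -0.001, -0.002]
contact_force: [0.1, -0.3, -0.5]
gripper_width: 59.6
grasp_force: 0.0
```

```bash
python3 - <<'E'
from m import *
s=read_state(); print(s['clock'],np.round(s['position'],1),np.round(s['ee_rot'],3),s['joints'])
e=s['ee_rot']; print('tooly deg',np.degrees(2*np.arctan2(e[1],e[0]))-90)
im,d=grab('scene','sc8'); P=cloud('scene',d); V=im.max(2).astype(int)
w=np.zeros(d.shape,bool); w[170:192,395:432]=1
comps(w&(V<45)&(abs(P[...,2]-238)<14),P,im,'barrel',5)
cv2.imwrite('pics/v8.png',cv2.cvtColor(cv2.resize(im[90:220,350:470],None,fx=4,fy=4,interpolation=cv2.INTER_CUBIC),cv2.COLOR_RGB2BGR))
E
```

```text
24.8833 [593.  206.2 281.4] [ 0.023  1.    -0.001 -0.002] [ 5.91871749e-01  3.63551351e-01  1.01058126e-01 -3.84546373e-04
 -1.31190570e+00 -2.20928954e+00]
tooly deg 87.3231078112685
barrel 94 px [411. 180.] med [599.1 201.1 240.6] lo [586. 186. 227.] hi [606. 217. 247.]
```

View pics/v8.png

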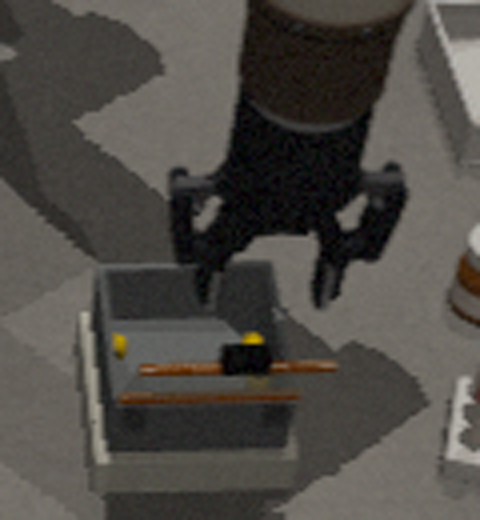

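The view shows the open fingers above and straddling the black barrel (crop (246,358)), with the fingers' midline a few mm to its +y side, which matches 206 vs 200. Centring and lowering.

>>> drive_tool([
  [[-0.4,2,-3,-4,0],[-0.4,0,-2.5,-8,0],[-0.4,0,0,-10,0],[-0.4,0,0,-10,0],[-0.4,0,0,-10,0],[-0.4,0,0,-8,0],[-0.4,0,0,-5,0],[-0.4,0,0,-3,0],[-0.4,0,0,0,0]],
])

```text
clock: 25.68
position: [595.4, 199.7, 224.4]
ee_rot: [0.025, 1.0, -0.0, -0.001]
contact_force: [0.5, 0.3, -0.6]
gripper_width: 59.9
grasp_force: 0.0
```

>>> drive_tool([
  [[0,0,0,0,0],[0,0,0,0,0],[0.25,0,0,0,0],[0.25,0,0,0,0],[0.25,0,0,0,0],[1,0,0,0,0],[1,0,0,0,0],[1,0,0,0,0],[1,0,0,0,0]],
])

```text
clock: 26.43
position: [596.1, 201.4, 226.5]
ee_rot: [0.024, 1.0, 0.001, 0.001]
contact_force: [-1.7, 4.4, 2.9]
gripper_width: 28.4
grasp_force: 60.9
```

>>> drive_tool([
  [[1,-2,0.1,1.2,0],[1,-3.4,0.2,1.8,0],[1,-3.6,0.2,1.8,0],[1,-3.6,0.2,1.7,0],[1,-3.6,0.2,1.5,0],[1,-3.7,0.2,1.5,0],[1,-3.7,0.2,1.4,0],[1,-3.7,0.2,1.3,0],[1,-3.8,0.2,1.2,0],[1,-3.8,0.2,1.1,0],[1,-3.9,0.2,1,0],[1,-3.9,0.2,0.9,0],[1,-3.9,0.2,0.8,0],[1,-3.9,0.2,0.7,0],[1,-3.9,0.2,0.6,0],[1,-3,0.2,0.4,0],[1,-2,0.1,0.2,0],[1,0,0,0,0]],
])

```text
clock: 27.93
position: [537.5, 204.4, 245.0]
ee_rot: [0.025, 1.0, 0.002, 0.002]
contact_force: [2.4, 4.3, -2.0]
gripper_width: 28.3
grasp_force: 59.4
```

```bash
cat > fl.py <<'E'
from m import *
s=read_state(); print(s['clock'],np.round(s['position'],1),np.round(s['contact_force'],1),np.round(s['joint_vel'],4).max())
for n in('top','scene'):
    im,d=grab(n,n+'_f%d'%int(s['clock']*100));P=cloud(n,d);hsv=cv2.cvtColor(im,cv2.COLOR_RGB2HSV);H,S,V=[hsv[...,i].astype(int) for i in range(3)]
    m=((H<18)&(S>130)&(V>70)); w=np.zeros(d.shape,bool)
    if n=='top': w[150:230,220:300]=1
    else: w[130:220,360:450]=1
    m&=w; m=m&(P[...,0]>480)&(P[...,0]<620)&(P[...,1]>120)&(P[...,1]<290)&(P[...,2]>95)&(P[...,2]<270)
    q=P[m]
    if len(q)==0: continue
    lo=q[q[:,2]<140]; hi=q[q[:,2]>190]
    for nm,z in(('lo',lo),('hi',hi)):
        if len(z): print(n,nm,len(z),np.round(np.median(z,0),1),'fwd(capper x)',np.round(np.median((z-[450,208,0])@[.998,-.056,0]),1))
E
python3 fl.py; cat > /dev/null
```

```text
27.9333 [537.5 204.4 245. ] [ 2.4  4.3 -2. ] 0.0072
top lo 60 [518.8 196.6 115.9] fwd(capper x) 68.9
top hi 12 [533.4 155.6 221.7] fwd(capper x) 86.0
scene lo 134 [522.7 205.3 116.7] fwd(capper x) 72.3
scene hi 121 [540.4 197.9 224.6] fwd(capper x) 90.3
```

>>> drive_tool([
  [[1,-1.5,0.1,0.2,0],[1,-3,0.2,0.4,0],[1,-3,0.2,0.4,0],[1,-3,0.2,0.3,0],[1,-1.5,0.1,0.1,0],[1,0,0,0,0],[1,0,0,0,0],[1,0,0,0,0]],
])

```text
clock: 28.7
position: [525.4, 205.0, 246.0]
ee_rot: [0.025, 1.0, 0.002, 0.002]
contact_force: [2.6, 4.7, -0.8]
gripper_width: 28.1
grasp_force: 59.3
```

```bash
python3 fl.py; python3 - <<'E'
from h import *
import glob,os
f=max(glob.glob('pics/scene_f*.npz'),key=os.path.getmtime); im=np.load(f)['im']
cv2.imwrite('pics/v9.png',cv2.cvtColor(cv2.resize(im[100:220,355:455],None,fx=5,fy=5,interpolation=cv2.INTER_CUBIC),cv2.COLOR_RGB2BGR))
E
```

```text
28.7 [525.4 205.  246. ] [ 2.6  4.7 -0.8] 0.001
top lo 51 [518.6 206.9 116.6] fwd(capper x) 68.3
top hi 4 [525.2 147.4 212. ] fwd(capper x) 78.3
scene lo 148 [521.7 210.4 116.8] fwd(capper x) 71.7
scene hi 194 [531.1 209.7 227. ] fwd(capper x) 80.9
```

View pics/v9.png

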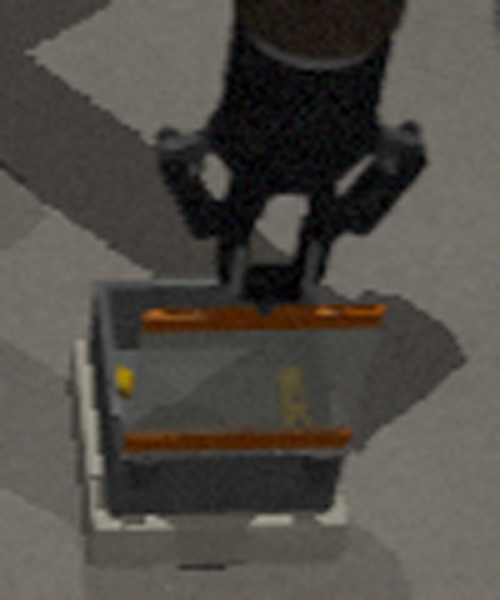

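The view shows the flap nearly upright, with the barrel pinched at crop (272,283), the upper bar at y≈320 and the lower bar at y≈440. I'm calibrating the bar-slope measure against the known 2.1 rad start.

```bash
cat > ang.py <<'E'
from m import *
import glob,os
def ang(f):
    n='scene'; z=np.load(f); im,d=z['im'],z['d']; P=cloud(n,d);hsv=cv2.cvtColor(im,cv2.COLOR_RGB2HSV);H,S,V=[hsv[...,i].astype(int) for i in range(3)]
    m=((H<18)&(S>130)&(V>60))&(P[...,0]>480)&(P[...,0]<620)&(P[...,1]>120)&(P[...,1]<290)&(P[...,2]>95)&(P[...,2]<270)
    q=P[m]; u=(q-[450,208,0])@[.998,-.056,0]; zz=q[:,2]
    lo=(zz<140)&(abs(u-72)<15); hi=zz>190; g=lambda k:(np.median(u[k]),np.median(zz[k]),k.sum())
    a,b=g(lo),g(hi); s=np.arctan2(b[0]-a[0],b[1]-a[1]); print(f[5:],np.round(a,1),np.round(b,1),'phi(bars)',round(np.pi/2+s,3))
    # clear panel interior points by whole-plane fit
    bar=(P[...,1]>150)&(P[...,1]<260)
fs=['pics/scene0.npz','pics/scene5.npz','pics/scene6.npz','pics/sc7.npz','pics/sc8.npz']+sorted(glob.glob('pics/scene_f*.npz'))
for f in fs: ang(f)
E
python3 ang.py
```

```text
scene0.npz [ 77.6 118.   82. ] [131.4 212.6  94. ] phi(bars) 2.087
scene5.npz [ 77.5 117.4  78. ] [130.5 212.3  97. ] phi(bars) 2.08
scene6.npz [ 77.7 117.6  80. ] [131.2 212.7  92. ] phi(bars) 2.083
sc7.npz [ 77.4 117.   74. ] [131.6 212.9  94. ] phi(bars) 2.085
sc8.npz [ 77.2 116.5  64. ] [131.7 212.1  76. ] phi(bars) 2.089
scene_f2793.npz [ 72.3 116.7 136. ] [ 90.3 224.2 138. ] phi(bars) 1.737
scene_f2870.npz [ 71.7 116.7 151. ] [ 80.7 227.5 210. ] phi(bars) 1.653
```

>>> drive_tool([
  [[1,-1,0,0.1,0],[1,-2,0.1,0.1,0],[1,-2,0.1,0.1,0],[1,-2,0.1,0.1,0],[1,-1,0.1,0,0],[1,0,0,0,0],[1,0,0,0,0],[1,0,0,0,0]],
])

```text
clock: 29.47
position: [517.6, 205.4, 246.3]
ee_rot: [0.025, 1.0, 0.002, 0.002]
contact_force: [2.6, 4.3, -1.3]
gripper_width: 28.6
grasp_force: 59.3
```

```bash
python3 fl.py; python3 fl.py >/dev/null; python3 fl.py > /dev/null; python3 ang.py | tail -4; python3 - <<'E'
from m import *
import glob,os
f=max(glob.glob('pics/scene_f*.npz'),key=os.path.getmtime); z=np.load(f); P=cloud('scene',z['d']);im=z['im'];V=im.max(2).astype(int)
w=np.zeros(V.shape,bool); w[140:175,400:422]=1
for zl in range(225,290,8):
    k=w&(V<60)&(abs(P[...,2]-zl-4)<4)&(abs(P[...,0]-525)<40)
    if k.sum(): q=P[k]; print(zl,k.sum(),np.round(np.median(q,0),1),np.round(q[:,1].min()),np.round(q[:,1].max()))
E
```

```text
29.4667 [517.6 205.4 246.3] [ 2.6  4.3 -1.3] 0.003
top lo 29 [516.6 187.1 114.2] fwd(capper x) 67.7
top hi 6 [519.9 150.3 227.2] fwd(capper x) 73.1
scene lo 163 [520.7 208.8 116.5] fwd(capper x) 70.8
scene hi 191 [524.9 203.  226.6] fwd(capper x) 75.3
scene_f2870.npz [ 71.7 116.7 151. ] [ 80.7 227.5 210. ] phi(bars) 1.653
scene_f2946.npz [ 70.8 116.5 163. ] [ 75.3 226.6 200. ] phi(bars) 1.611
scene_f2956.npz [ 70.8 116.1 167. ] [ 75.  227.3 214. ] phi(bars) 1.609
scene_f2966.npz [ 70.9 116.3 169. ] [ 75.4 225.8 167. ] phi(bars) 1.612
225 6 [527.1 206.6 230.4] 202.0 208.0
233 2 [527.2 203.3 233.9] 201.0 205.0
241 7 [528.1 203.7 242.3] 190.0 208.0
249 26 [531.4 201.5 255.4] 184.0 223.0
257 71 [527.9 206.8 261.6] 184.0 231.0
265 27 [524.9 219.5 267.9] 182.0 232.0
273 25 [526.2 218.8 277.4] 182.0 230.0
281 17 [524.7 220.2 284.2] 181.0 232.0
289 26 [527.7 221.2 293. ] 179.0 232.0
```

>>> drive_tool([
  [[1,-1,0,0,0],[1,-2,0.1,0,0],[1,-2,0.1,0,0],[1,-1,0.1,0,0],[1,0,0,0,0],[1,0,0,0,0],[1,0,0,0,0],[1,0,0,0,0],[1,0,0,0,0],[1,0,0,0,0]],
])

```text
clock: 30.6
position: [511.6, 205.7, 246.3]
ee_rot: [0.025, 1.0, 0.002, 0.002]
contact_force: [2.7, 4.3, -2.8]
gripper_width: 28.4
grasp_force: 59.3
```

```bash
for i in 1 2 3; do python3 fl.py; done; python3 ang.py | tail -3; python3 - <<'E'
from h import *
import glob,os
o=[]
for n in('top','scene'):
    f=max(glob.glob(f'pics/{n}_f*.npz'),key=os.path.getmtime); im=np.load(f)['im']
    r=(215,165,315,265) if n=='top' else (355,115,455,215)
    o.append(cv2.resize(im[r[1]:r[3],r[0]:r[2]],(400,400),interpolation=cv2.INTER_CUBIC))
cv2.imwrite('pics/v10.png',cv2.cvtColor(np.hstack(o),cv2.COLOR_RGB2BGR))
E
```

```text
30.6 [511.6 205.7 246.3] [ 2.7  4.3 -2.8] 0.0014
top lo 25 [516.  176.2 117.1] fwd(capper x) 67.6
scene lo 175 [520.2 205.7 116.5] fwd(capper x) 70.4
scene hi 197 [520.6 211.8 227.9] fwd(capper x) 70.7
30.7 [511.6 205.7 246.3] [ 3.   5.3 -2.3] 0.0009
top lo 25 [515.9 176.3 116.3] fwd(capper x) 67.4
top hi 1 [515.1 151.4 217.7] fwd(capper x) 68.2
scene lo 169 [520.5 203.7 116.2] fwd(capper x) 70.4
scene hi 171 [521.1 209.3 225.9] fwd(capper x) 70.9
30.8 [511.6 205.7 246.3] [ 3.   4.2 -2.2] 0.0001
top lo 25 [515.9 176.6 116.9] fwd(capper x) 67.4
scene lo 171 [520.4 204.8 115.9] fwd(capper x) 70.2
scene hi 207 [520.8 209.6 227.1] fwd(capper x) 70.8
scene_f3060.npz [ 70.4 116.5 175. ] [ 70.8 227.9 204. ] phi(bars) 1.574
scene_f3070.npz [ 70.4 116.  170. ] [ 70.9 225.9 176. ] phi(bars) 1.575
scene_f3080.npz [ 70.2 115.8 172. ] [ 70.8 227.3 215. ] phi(bars) 1.577
```

View pics/v10.png

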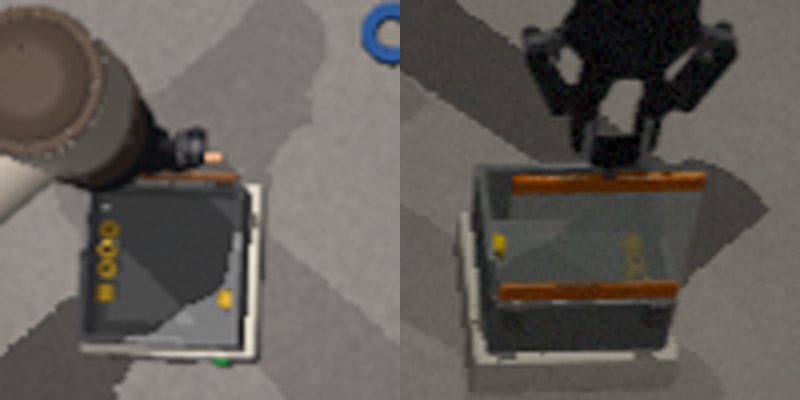

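The top half shows all five caps inside the hopper (crop x ≈105 and (225,298)). The scene half shows the flap upright, with the barrel pinched at (612,150). The arm is still, so I hand in.

```bash
python3 -c "
from bench import *
print(job_done())"
```

```text
the job is handed in; nothing more can be done
None
```

The job is handed in at about 31 s: all five caps are in the hopper, the scoop is back level in the tray and released, and the flap is held still at about 1.58 rad by camera estimate (balance 1.571); the fingers' position alone would put it nearer 1.52, but I went with the cameras.

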